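# Slide the stick home in the holding jig and snap its toggle clamp shut

### The job

With your fingertips, push the oak stick that lies between the rails of the holding jig along its lane until its far end is fully home against the stop, then push the jig's toggle clamp lever up and over past centre so that it snaps down and clamps the stick. Only push, do not lift the stick; leave the short strip lying on the jig and everything else on the table where they are.

Things in the scene. Friction and masses are not known exactly. Their poses are not given: they have to be found in the camera images.
- jig: fixed plywood holding jig. Origin on the table under the lane's centre line; x along the lane toward the stop (away from the robot), y left, z up. Base 290 x 125 x 12 mm spans x -0.12 to 0.17, y -0.035 to 0.09. One lane, centred on y 0, between two wooden rails 28 mm apart, 10 wide, 12 high (tops at z 0.024), spanning x -0.085 to 0.14. The toggle clamp stands just left of the lane
- jig_stop (a point): middle of the face of the dark wooden stop block at the far end of the lane, at jig (0.14, 0, 0.023). The block is 60 mm wide and 22 mm high
- stick: loose oak stick, 220 mm long, 23 wide, 22 high, lying in the lane. Origin at the middle of its underside (z 0.012); its own y runs along its length toward the stop. Its near end stands out past the rails toward jig -x. Home when its far end touches the stop (origin at jig x +0.030); it starts 20 to 50 mm short of that and slides easily (about 1 N)
- short_strip: loose oak strip, 150 mm long, 24 wide, 19 high, lying on the jig's base left of the clamp, parallel to the lane, centred on about jig y 0.072; a bystander. Origin at the middle of its underside, own y along its length
- swing (a joint): hinge angle of the clamp lever, rad. 0 = open, leaning 50 degrees from vertical toward jig -x; grows as it swings up and over toward jig +x; upright at 0.87. A spring drives it away from dead centre at 1.13 both ways, so it rests only open (0) or closed (2.2 to 2.35, about 10 degrees above level). Spring moment 0.4 N m at either end, zero at 1.13 (about 7 N at the tip starts it)
- lever: clamp lever: 16 x 7 mm steel bar, its last 57 mm a round black grip 17 to 20 mm thick. Origin on its hinge at jig (0.07, 0.038, 0.055), hinge line along jig y; axes as the jig's when open. Steel bracket reaches z 0.063. 30 mm up the bar a 9 mm cross arm reaches right over the lane and carries a 15 mm rubber foot, which presses on the stick when closed
- lever_tip (a point): free end of the lever's black grip, 97 mm from its hinge; moves with the lever. When open it lies 74 mm to jig -x of the hinge and 62 mm above it (117 mm above the table); upright it is 152 mm above the table
- oilstone_box: wooden oilstone box, 70 x 190 x 45 mm, a bystander at the front of the table; origin under its centre
- spare_stick: loose oak stick, 23 x 210 x 22 mm, a bystander right of the blue-wrapped timber; origin under its centre

How it is judged:
By the outcome, as a careful person would: the job done as asked, in the order asked, and still so for the second after the job is handed in, with the robot touching nothing.
It also fails if it takes over 45 s, if anything falls off the work surface, if the arm or the gripper's body presses on something with over 40 N, if the wrist force passes 120 N, or if a joint passes its speed limit or range.

### The arm

A 6-joint arm with a two-finger parallel gripper is mounted at the origin on a cart in front of the work surface, level with it; the furniture and walls round the work are solid. World frame = base frame: x ahead of the robot, y to its left, z up, the work surface at z = 0. Lengths are in m, angles in rad, forces in N, time in s.
With the tool pointing down it reaches from about 0.25 to 0.8 m from the base axis. Payload 8.5 kg.
Tool frame: the origin (TCP) lies between the finger pads; the fingertips stand 8 mm ahead of it and the grasp point (between the pads) lies 11 mm behind it (env.tcp_to_tips is the distance from the TCP to the fingertips, in m); z points along the fingers, y is the line along which they close (so a half turn about z gives the same grasp; the last joint's range is limited). The gripper opens to 85 mm and grips with 20 to 120 N. Pads are 22 mm wide; open, the fingers measure 114 mm over their backs; the gripper's body (76 mm by 85 mm) begins 54 mm behind the grasp point. The pads swing forward as they close: fully open they stand 13 mm farther back than shut.
Start: joints at [-1.168, 0.238, -0.013, 1.319, 0, 1.571], TCP at [0.206, -0.483, 0.239] pointing down, gripper open.
Joint ranges: [-2.66, 2.66], [-1.03, 1.9], [-1.14, 1.46], [-1.82, 2.27], [-1.45, 1.34], [-3.14, 3.14]. Speed limits (rad/s): [2.22, 2.22, 2.79, 3.14, 3.14, 3.14].

### API

Orientations are given as a unit quaternion [x, y, z, w].
In Python, from cell import env gives the robot as it stands.
- The arm moves only by the tool move_arm, never from a script. Its argument "moves" is a list of rows, each a list of 5 numbers: the opening, from -1 (shut) to 1 (fully open), then the shift along the tool's x, y, z scaled (see below), then the turn about the tool's z scaled (see below). A call has 1 to 12 rows; each row shifts and turns the commanded pose from where the row before left it, along the tool's axes as they then stand; what a row does not reach is not made up. The controller multiplies each number of a shift by 50 mm and each number of a turn by 90 degrees. A row lasts 1/8 s, in which the tool goes at most 62.5 mm and 10.7 degrees, less where a joint would pass 70% of its speed; a pose out of reach is approached as far as the arm can. A call with a number of a shift or a turn outside -1 to 1 is refused whole. A call with a gripper value outside its range is refused whole. The fingers move at their own pace and stop on an object; "squeeze" is the grip in N (left out, the last holds). Time passes only in rows, so rows that do not move let the fingers close. It gives the time, the measured TCP pose, the force, the opening and the grip force at its end, in the units of the state.
- env.state(): the state, without advancing time (a new reading comes with each control period).
- env.snapshot(name): name is "side" or "top" or "wrist"; returns the picture (384x512x3 uint8, red, green, blue); there is no depth.
- env.camera_info(name): a dict with "fx", "fy", "cx", "cy" (pixels), "eye" and "rotation" of the camera in the world. Camera axes: x right, y down, z forward; pixel columns grow to the right and rows downward; lengths in m; the calibration is good to about 2 mm. A picture is of the moment at which its call begins: read the wrist's pose just before it. camera_info takes no time and is no camera call; for the wrist camera it gives the pose at the moment of the call.
- env.close_job(): hands the job in; it is judged then, once.
Trained networks look in the newest picture that a camera, given by its name, has taken for a name from the list of things; names that differ only in an ending like _2 or _b are one class to them, and where a whole thing is asked for, a point or a joint stands for the part that bears it (a point fixed in the world has none). Each returns a list of dicts, best first, with "confidence" (0 to 1); they miss things now and then, are a little off and sometimes report something else, mostly with a low value. They report only what shows in the picture. A call takes as long as a camera call.
- env.look_for(camera, query): "centre" ([column, row] in pixels, amid what is visible of it).
- env.outline_of(camera, query): "mask" (384x512 bool, what is visible of it) and "centre" ([column, row] in pixels, amid what is visible of it).
The state is a dict: "time_s": time; "joints": joint angles; "dq": joint speeds; "joint_efforts": joint torques, N m; "eef_pos": TCP position; "eef_rot": TCP orientation; "contact_force": force on the tool from outside, world axes, zero at the start; "wrist_torque": the same for the moment, N m; "finger_gap": finger opening in m; "gripper_force": force on a finger pad.
Only numpy, scipy, OpenCV 4.12 (cv2) and the standard library are available. Lean on these libraries where they do the work, as an engineer would, in place of code of your own. Each camera call takes 0.05 s, during which the arm holds its last target. There are 200 camera calls.

## Working session

There is one attempt and no reset: what is moved stays moved. The work goes in short steps, Python scripts to look and compute and a tool call to move; the robot and the scene stay as the last step left them, time stands still between calls to the robot, and variables do not carry over. Pictures are saved under pics/ and viewed, at most 10 in all, crops included, and the job is handed in when it is done.

Besides the shell and the picture viewer there is one more tool, called after "Request:" by a JSON object that holds its "fn" and its "kwargs", one argument or row to a line. move_arm: Moves the arm, as the interface text tells. Shifts and turns lie within -1 to 1; 1 stands for 50 mm of shift or 90 degrees of turn. Its arguments: {"type":"object","properties":{"moves":{"type":"array","items":{"type":"array","items":{"type":"number","minimum":-1,"maximum":1}}},"squeeze":{"type":"number"}},"required":["moves"]}

```bash
ls; mkdir -p pics
python3 - <<'E'
from cell import env
import cv2,numpy as np
s=env.state();print(s)
a=env.snapshot("top");b=env.snapshot("side")
cv2.imwrite("pics/top.png",cv2.resize(a[...,::-1],(800,600)));cv2.imwrite("pics/side.png",cv2.resize(b[...,::-1],(800,600)))
for c in("top","side"):
    print(c,env.camera_info(c))
    for q in("jig","jig_stop","stick","short_strip","lever","lever_tip","oilstone_box","spare_stick"):
        print(q,[(np.round(d["centre"]),round(d["confidence"],2)) for d in env.look_for(c,q)[:3]])
print(env.state()["time_s"])
E
```

```text
pics
{'time_s': 0.0, 'joints': array([-1.16802086e+00,  2.38793536e-01, -1.42462601e-02,  1.31916251e+00,
       -1.56689703e-05,  1.57079577e+00]), 'dq': array([ 0.00107873,  0.00103103,  0.00121048,  0.00076086, -0.00046254,
        0.00011596]), 'joint_efforts': array([ 6.64449126e-04, -5.38771713e+01,  3.46439981e+01,  1.89038477e-02,
        1.36836452e-04,  1.10376902e-06]), 'eef_pos': array([ 0.20563136, -0.48263687,  0.23867401]), 'eef_rot': array([ 9.79789635e-01,  2.00029438e-01, -1.48294624e-04, -6.87216097e-04]), 'contact_force': array([ 0.55108053, -1.56788481,  0.29311876]), 'wrist_torque': array([ 0.00054605, -0.03998803, -0.03680813]), 'gripper_force': 0.0, 'finger_gap': 0.08575613957942581}
top {'fx': 423.7542254008159, 'fy': 423.7542254008159, 'cx': 261.9189264700453, 'cy': 191.81530430580827, 'eye': array([0.26615386, 0.23272657, 1.16449429]), 'rotation': array([-0.69441199,  0.71285704, -0.06764704,  0.07106831])}
jig [(array([203., 214.]), 0.55)]
jig_stop [(array([197., 214.]), 0.73)]
stick [(array([214., 220.]), 0.72)]
short_strip [(array([187., 229.]), 0.97)]
lever [(array([190., 213.]), 0.74)]
lever_tip [(array([191., 215.]), 0.79)]
oilstone_box [(array([346., 225.]), 0.94)]
spare_stick [(array([334., 163.]), 0.94)]
side {'fx': 409.47687185015906, 'fy': 409.47687185015906, 'cx': 254.6846925018507, 'cy': 188.6065416150014, 'eye': array([0.96049918, 0.51679014, 0.92358676]), 'rotation': array([ 0.46830974,  0.83562697, -0.24807887, -0.14446601])}
jig [(array([328., 229.]), 0.65)]
jig_stop [(array([324., 230.]), 0.84), (array([331., 211.]), 0.58)]
stick [(array([311., 216.]), 0.58)]
short_strip [(array([348., 227.]), 0.88), (array([170., 193.]), 0.48)]
lever [(array([330., 214.]), 0.58)]
lever_tip [(array([330., 209.]), 0.66)]
oilstone_box [(array([176., 150.]), 0.81), (array([333., 212.]), 0.22)]
spare_stick [(array([169., 196.]), 0.66), (array([347., 226.]), 0.36)]
0.9
```

View pics/top.png

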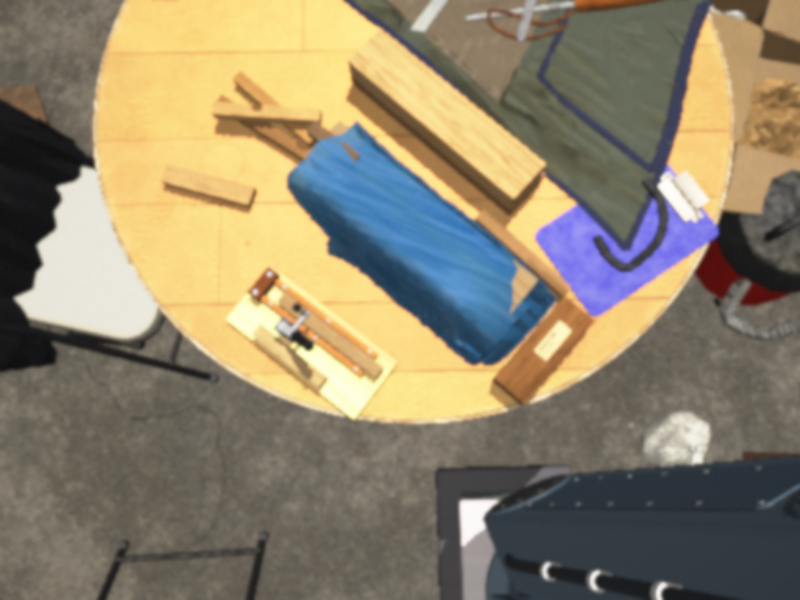

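View pics/side.png

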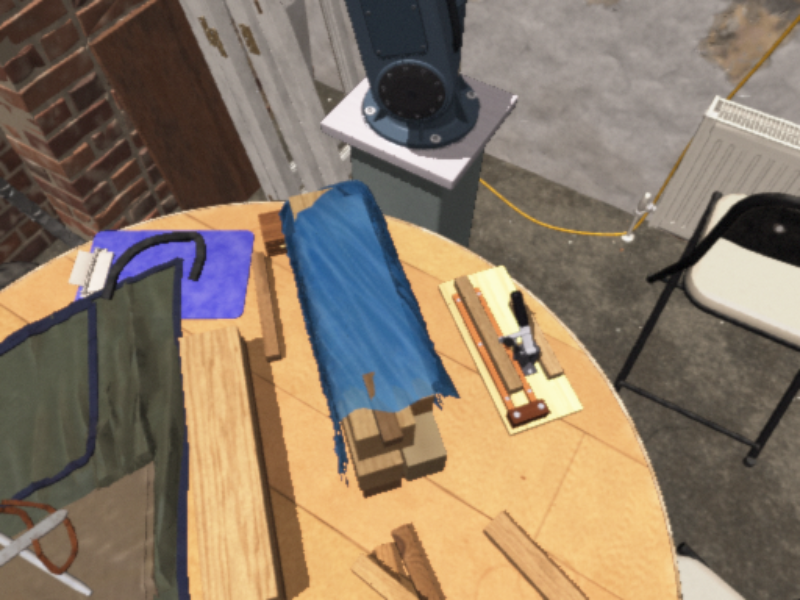

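The top view shows the jig at about (310,342), its lane running from (380,370) to the dark stop at (263,285), with the lever open. The blue-wrapped timber lies to its right. The side view shows the same, with the stop at (528,412). I'll enlarge both.

```bash
cat > h.py <<'E'
from cell import env
import cv2,numpy as np
from scipy.spatial.transform import Rotation as R
def proj(ci,P):
    p=(np.atleast_2d(P)-ci["eye"])@R.from_quat(ci["rotation"]).as_matrix()
    return np.c_[ci["fx"]*p[:,0]/p[:,2]+ci["cx"],ci["fy"]*p[:,1]/p[:,2]+ci["cy"]]
def ray(ci,uv,z):
    d=R.from_quat(ci["rotation"]).apply([(uv[0]-ci["cx"])/ci["fx"],(uv[1]-ci["cy"])/ci["fy"],1])
    return ci["eye"]+d*(z-ci["eye"][2])/d[2]
def j2w(J,P):
    P=np.atleast_2d(P);c,s=np.cos(J[2]),np.sin(J[2])
    return np.c_[J[0]+c*P[:,0]-s*P[:,1],J[1]+s*P[:,0]+c*P[:,1],P[:,2]]
E
python3 - <<'E'
from h import *
T=env.snapshot("top");S=env.snapshot("side")
cv2.imwrite("pics/t_raw.png",T[...,::-1]);cv2.imwrite("pics/s_raw.png",S[...,::-1])
# crops: top cols 140-260 rows 165-275 ; side cols 275-380 rows 165-280 ; x 3.3
a=cv2.resize(T[165:275,140:260,::-1],None,fx=5,fy=5,interpolation=2)
cv2.imwrite("pics/tc.png",a)
b=cv2.resize(S[165:280,275:380,::-1],None,fx=5,fy=5,interpolation=2)
cv2.imwrite("pics/sc.png",b)
ct=env.camera_info("top")
for uv in [(146,205),(174,171),(253,235),(226,267)]: print(ray(ct,uv,.012))
E
```

```text
[0.46713678 0.55634961 0.012     ]
[0.56177927 0.48038243 0.012     ]
[0.37661956 0.26266521 0.012     ]
[0.29282353 0.33685126 0.012     ]
```

View pics/tc.png

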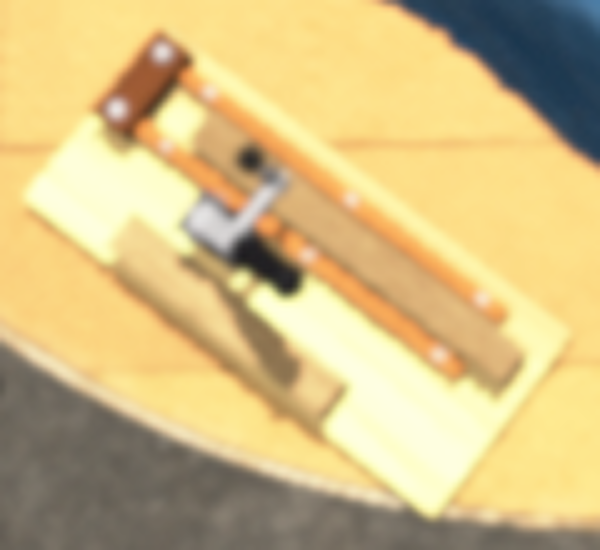

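View pics/sc.png

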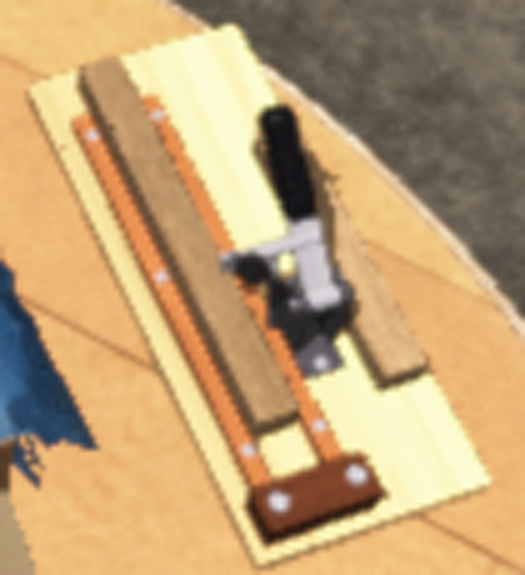

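Top crop: base corners at (570,330), (433,517) and (25,197). The stick's near end is around (508,370) and its far end around (200,133). Side crop: base corners at (28,92), (240,25), (490,480) and (262,565), with the stick's far top edge from (252,425) to (297,408). I'll fit the jig pose to these.

Run:
```python
from h import *
from scipy.optimize import least_squares
ct,cs=env.camera_info("top"),env.camera_info("side")
NR,NL,FL,FR=[-.12,-.035,.012],[-.12,.09,.012],[.17,.09,.012],[.17,-.035,.012]
tp=np.array([(570,330),(433,517),(25,197)])/5+[140,165]-.4
sp=np.array([(28,92),(240,25),(490,480),(262,565)])/5+[275,165]-.4
f=lambda J:np.r_[(proj(ct,j2w(J,[NR,NL,FL]))-tp).ravel(),(proj(cs,j2w(J,[NR,NL,FL,FR]))-sp).ravel()]
r=least_squares(f,[.43,.41,.86]);J=r.x;print(J,np.degrees(J[2]),r.fun.round(1))
ft=lambda J:f(J)[:6]; print("top only",least_squares(ft,J).x); print("side only",least_squares(lambda J:f(J)[6:],J).x)
np.save("J.npy",J)
def w2j(p): 
    c,s=np.cos(J[2]),np.sin(J[2]);d=p[:2]-J[:2];return np.round([c*d[0]+s*d[1],-s*d[0]+c*d[1]],4)
g=lambda c,uv,o,z:w2j(ray(c,np.array(uv)/5+o-.4,z))
print("stick top far (side)",g(cs,(252,425),[275,165],.034),g(cs,(297,408),[275,165],.034))
print("near side",g(cs,(82,70),[275,165],.034),g(cs,(118,58),[275,165],.034))
print("near/far top",g(ct,(508,368),[140,165],.034),g(ct,(198,132),[140,165],.034))
print("stop top edge",g(cs,(252,490),[275,165],.034),g(ct,(150,85),[140,165],.034))
print("tip top/side",g(ct,(288,280),[140,165],.117),g(cs,(277,115),[275,165],.117))
ds=env.outline_of("top","stick");print(len(ds))
```

```text
[0.43565357 0.37391411 0.89705004] 51.39718129163688 [ 0.9  0.1  0.  -0.1 -0.9 -0.5 -0.2 -1.4 -0.6 -0.7  1.3  0.6 -0.4  0.6]
top only [0.43531814 0.37394996 0.89749347]
side only [0.43594844 0.37390999 0.89722636]
stick top far (side) [ 0.1109 -0.0147] [0.1102 0.0093]
near side [-0.1055 -0.0109] [-0.1062  0.0102]
near/far top [-0.1056  0.0037] [0.1076 0.0041]
stop top edge [ 0.1408 -0.029 ] [ 0.1453 -0.0003]
tip top/side [0.0004 0.0382] [0.0004 0.0371]
1
```

The jig fit is consistent between cameras: origin (0.4356, 0.3739), yaw 51.4°. The stick has about 30 mm to go. I'll swing over with the gripper shut, aiming for tool y along the lane.

Request:
{"fn": "move_arm", "kwargs": {
  "moves": [
    [-1, 1, -0.15, -0.3, -0.075],
    [-1, 1, -0.15, -0.3, -0.075],
    [-1, 1, -0.15, -0.3, -0.075],
    [-1, 1, -0.15, -0.3, -0.075],
    [-1, 1, -0.1, 0, -0.075],
    [-1, 1, -0.1, 0, -0.075],
    [-1, 1, 0, 0, -0.075],
    [-1, 1, 0, 0, -0.075],
    [-1, 1, 0, 0, -0.075],
    [-1, 1, 0, 0, -0.075],
    [-1, 1, 0, 0, -0.075],
    [-1, 1, 0, 0, -0.075]
  ]
}}

```text
time_s: 2.55
eef_pos: [0.4556, 0.0282, 0.2992]
eef_rot: [0.614, 0.79, 0.0, 0.0]
contact_force: [-0.7, -0.2, 0.4]
finger_gap: 0.0003
gripper_force: 0.0
```

```bash
cat >> h.py <<'E'
J=np.load("J.npy")
def tool(target=None,yaw=0):
    s=env.state();p=s["eef_pos"];Rm=R.from_quat(s["eef_rot"]);c,sn=np.cos(J[2]),np.sin(J[2]);d=p-[*J[:2],0]
    x=Rm.as_matrix()[:,0];a=np.degrees(np.arctan2(x[1],x[0]))
    print("t",round(s["time_s"],2),"jig",np.round([c*d[0]+sn*d[1],-sn*d[0]+c*d[1],d[2]],4),"xyaw",round(a,2),"want",round(np.degrees(J[2])+90,2),"gap",s["finger_gap"],"F",s["contact_force"].round(1),"tips",env.tcp_to_tips,"q",s["joints"].round(2))
    if target is not None: print("shift tool/50mm",(Rm.inv().apply(j2w(J,target)[0]-p)/.05).round(2),"turn",round(-((np.degrees(J[2])+90-a+180)%360-180)/90,3))
E
python3 - <<'E'
from h import *
tool([-.155,0,.3])
E
```

```text
t 2.55 jig [-0.2577 -0.2313  0.2992] xyaw 104.3 want 141.4 gap 0.00026443326256014735 F [-0.7 -0.2  0.4] tips 0.008 q [ 0.06  0.11 -0.03  1.44  0.    1.38]
shift tool/50mm [ 4.93 -1.15 -0.01] turn -0.412
```

Request:
{"fn": "move_arm", "kwargs": {
  "moves": [
    [-1, 0.97, -0.23, 0, -0.103],
    [-1, 1, -0.07, 0, -0.103],
    [-1, 1, 0.1, 0, -0.103],
    [-1, 0.97, 0.25, 0, -0.103],
    [-1, 0.92, 0.41, 0, 0],
    [-1, 0, 0, 0, 0]
  ]
}}

```text
time_s: 3.3
eef_pos: [0.3394, 0.2517, 0.2994]
eef_rot: [0.33, 0.944, 0.0, -0.0]
contact_force: [-0.8, -0.3, -0.2]
finger_gap: -0.0002
gripper_force: 0.0
```

Run:
```python
from h import *
tool([-.155,0,.0355])
w=env.snapshot("wrist");ci=env.camera_info("wrist")
P=lambda *p:proj(ci,j2w(J,[p]))[0]
v=w[...,::-1].copy()
for p in [(-.12,-.035,.012),(-.12,.09,.012),(.17,.09,.012),(.17,-.035,.012),(-.108,.0115,.034),(-.108,-.0115,.034),(.14,0,.034),(-.085,.014,.024),(-.004,.038,.117)]:
    u=P(*p);print(p,u.round());
    if abs(u).max()<2000: cv2.drawMarker(v,tuple(int(i) for i in u),(255,0,255),0,10,1)
cv2.imwrite("pics/w1.png",v)
```

```text
t 3.3 jig [-0.1556 -0.001   0.2994] xyaw 141.44 want 141.4 gap -0.0001641550972262259 F [-0.8 -0.3 -0.2] tips 0.008 q [ 0.64  0.05 -0.09  1.43  0.    1.31]
shift tool/50mm [0.02 0.01 5.28] turn 0.0
(-0.12, -0.035, 0.012) [284. 176.]
(-0.12, 0.09, 0.012) [286.  85.]
(0.17, 0.09, 0.012) [504.  85.]
(0.17, -0.035, 0.012) [483. 176.]
(-0.108, 0.0115, 0.034) [295. 147.]
(-0.108, -0.0115, 0.034) [294. 164.]
(0.14, 0, 0.034) [478. 156.]
(-0.085, 0.014, 0.024) [311. 144.]
(-0.004, 0.038, 0.117) [404. 135.]
```

View pics/w1.png

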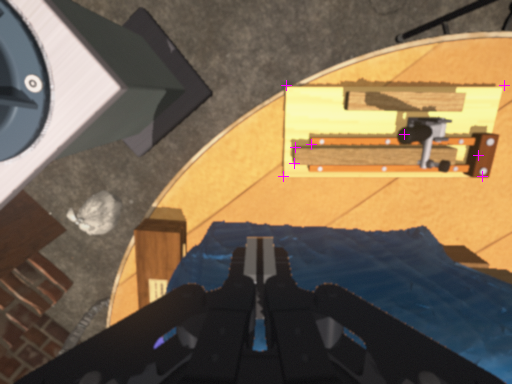

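The overlay agrees with the picture to about 2 px: the stick's near end is at (292,155) and the lever grip at (404,135). Descending behind the stick.

Request:
{"fn": "move_arm", "kwargs": {
  "moves": [
    [-1, 0.02, 0, 1, 0],
    [-1, 0, 0, 1, 0],
    [-1, 0, 0, 1, 0],
    [-1, 0, 0, 1, 0],
    [-1, 0, 0, 0.9, 0],
    [-1, 0, 0, 0.42, 0],
    [-1, 0, 0, 0, 0]
  ]
}}

```text
time_s: 4.22
eef_pos: [0.3397, 0.2483, 0.0323]
eef_rot: [0.333, 0.943, -0.001, -0.001]
contact_force: [-0.6, -0.2, 1.7]
finger_gap: 0.0007
gripper_force: 0.0
```

Run:
```python
from h import *
tool([-.1,0,.033])
```

```text
t 4.22 jig [-0.158  -0.0033  0.0323] xyaw 141.05 want 141.4 gap 0.0006793949847586363 F [-0.6 -0.2  1.7] tips 0.008 q [ 0.63  0.25 -0.6   0.73 -0.    1.31]
shift tool/50mm [ 0.07  1.16 -0.02] turn -0.004
```

Request:
{"fn": "move_arm", "kwargs": {
  "moves": [
    [-1, 0.06, 0.2, 0, 0],
    [-1, 0, 0.2, 0, 0],
    [-1, 0, 0.2, 0, 0],
    [-1, 0, 0.2, 0, 0],
    [-1, 0, 0, 0, 0]
  ]
}}

```text
time_s: 4.85
eef_pos: [0.3634, 0.2839, 0.0334]
eef_rot: [0.332, 0.943, 0.0, 0.0]
contact_force: [-0.6, -0.0, 0.1]
finger_gap: -0.0002
gripper_force: 0.0
```

Run:
```python
from h import *
tool([-.094,0,.033])
```

```text
t 4.85 jig [-0.1155  0.0003  0.0334] xyaw 141.19 want 141.4 gap -0.00022317062014656045 F [-0.6 -0.   0.1] tips 0.008 q [ 0.66  0.3  -0.51  0.76  0.    1.34]
shift tool/50mm [-0.    0.43  0.01] turn -0.002
```

Next, slow increments until the force rises.

Request:
{"fn": "move_arm", "kwargs": {
  "moves": [
    [-1, 0, 0.1, 0, 0],
    [-1, 0, 0.1, 0, 0],
    [-1, 0, 0.1, 0, 0],
    [-1, 0, 0, 0, 0]
  ]
}}

```text
time_s: 5.35
eef_pos: [0.3725, 0.2951, 0.0333]
eef_rot: [0.332, 0.943, 0.0, 0.0]
contact_force: [0.1, 0.2, -0.1]
finger_gap: -0.0001
gripper_force: 0.0
```

Request:
{"fn": "move_arm", "kwargs": {
  "moves": [
    [-1, 0, 0.06, 0, 0],
    [-1, 0, 0.06, 0, 0],
    [-1, 0, 0, 0, 0]
  ]
}}

```text
time_s: 5.72
eef_pos: [0.3761, 0.2997, 0.0334]
eef_rot: [0.332, 0.943, 0.0, 0.0]
contact_force: [-0.0, -0.3, 0.6]
finger_gap: 0.0002
gripper_force: 0.0
```

Run:
```python
from h import *
tool([-.094,0,.033])
w=env.snapshot("side");cv2.imwrite("pics/s2.png",cv2.resize(w[165:280,275:380,::-1],None,fx=5,fy=5,interpolation=2))
```

```text
t 5.72 jig [-0.0952  0.0002  0.0334] xyaw 141.16 want 141.4 gap 0.0001998264619609119 F [-0.  -0.3  0.6] tips 0.008 q [ 0.67  0.33 -0.47  0.77  0.    1.35]
shift tool/50mm [-0.    0.02  0.01] turn -0.003
```

View pics/s2.png

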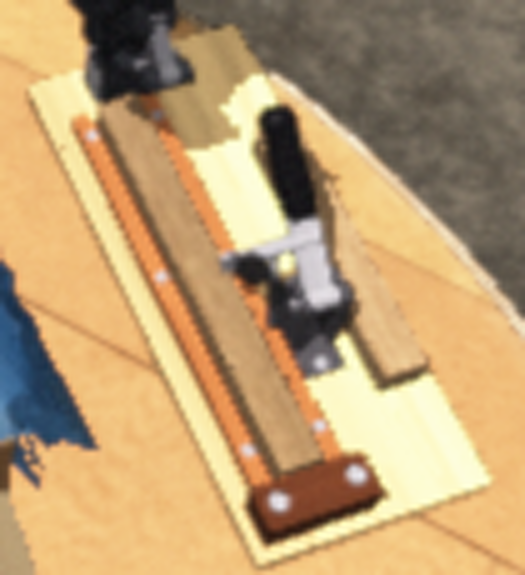

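The stick has slid along; its far end at about (300,472) is nearly at the stop. A few mm more, until the force rises.

Request:
{"fn": "move_arm", "kwargs": {
  "moves": [
    [-1, 0, 0.04, 0, 0],
    [-1, 0, 0.04, 0, 0],
    [-1, 0, 0, 0, 0]
  ]
}}

```text
time_s: 6.15
eef_pos: [0.3775, 0.3014, 0.0331]
eef_rot: [0.333, 0.943, -0.001, -0.0]
contact_force: [-3.5, -4.1, 4.7]
finger_gap: -0.0002
gripper_force: 3.6
```

Request:
{"fn": "move_arm", "kwargs": {
  "moves": [
    [-1, 0, 0.04, 0, 0],
    [-1, 0, 0, 0, 0]
  ]
}}

```text
time_s: 6.4
eef_pos: [0.3776, 0.3017, 0.033]
eef_rot: [0.333, 0.943, -0.003, -0.001]
contact_force: [-6.1, -9.8, 9.9]
finger_gap: -0.0002
gripper_force: 7.4
```

The stick stalled against the stop with 5–12 N. I'll back off, rise and go behind the lever grip.

Request:
{"fn": "move_arm", "kwargs": {
  "moves": [
    [-1, 0, -0.2, 0, 0],
    [-1, 0, -0.2, 0, 0],
    [-1, 0, 0, -0.7, 0],
    [-1, 0, 0, -0.7, 0],
    [-1, 0.4, 0.4, 0, 0],
    [-1, 0.36, 0.4, 0, 0],
    [-1, 0, 0.4, 0, 0],
    [-1, 0, 0, 0, 0]
  ]
}}

```text
time_s: 7.4
eef_pos: [0.3756, 0.3599, 0.1033]
eef_rot: [0.332, 0.943, 0.0, 0.0]
contact_force: [0.5, 0.7, 0.3]
finger_gap: -0.0001
gripper_force: 0.0
```

Run:
```python
from h import *
tool([-.024,.038,.103])
T=env.snapshot("side");cv2.imwrite("pics/s3.png",cv2.resize(T[155:270,275:380,::-1],None,fx=5,fy=5,interpolation=2))
```

```text
t 7.4 jig [-0.0485  0.0382  0.1033] xyaw 141.2 want 141.4 gap -6.391904362490157e-05 F [0.5 0.7 0.3] tips 0.008 q [ 0.76  0.31 -0.27  0.98  0.    1.44]
shift tool/50mm [-0.    0.49  0.01] turn -0.002
```

View pics/s3.png

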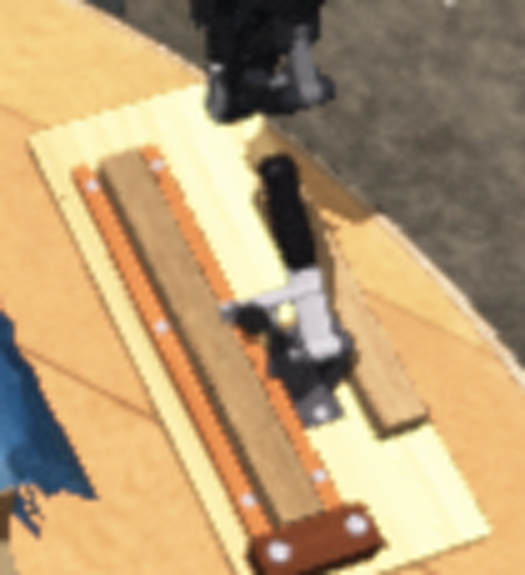

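The stick's far end touches the stop (300,515), and the fingers stand behind the grip. I'll push the lever along its arc, rising with its tip.

Request:
{"fn": "move_arm", "kwargs": {
  "moves": [
    [-1, 0, 0.2, 0, 0],
    [-1, 0, 0.2, 0, 0],
    [-1, 0, 0.15, 0, 0],
    [-1, 0, 0.1, -0.1, 0],
    [-1, 0, 0.1, -0.12, 0],
    [-1, 0, 0.1, -0.12, 0],
    [-1, 0, 0.14, -0.15, 0]
  ]
}}

```text
time_s: 8.32
eef_pos: [0.406, 0.3975, 0.1278]
eef_rot: [0.333, 0.943, -0.001, -0.0]
contact_force: [-1.8, -2.6, -2.2]
finger_gap: -0.0001
gripper_force: 1.7
```

Run:
```python
from h import *
tool([.030,.038,.143])
T=env.snapshot("side");cv2.imwrite("pics/s4.png",cv2.resize(T[135:270,275:380,::-1],None,fx=4,fy=4,interpolation=2))
```

```text
t 8.32 jig [-0.      0.0379  0.1278] xyaw 141.15 want 141.4 gap -0.00010713669695699233 F [-1.8 -2.6 -2.2] tips 0.008 q [ 0.77  0.37 -0.12  1.09  0.    1.45]
shift tool/50mm [ 0.01  0.6  -0.3 ] turn -0.003
```

View pics/s4.png

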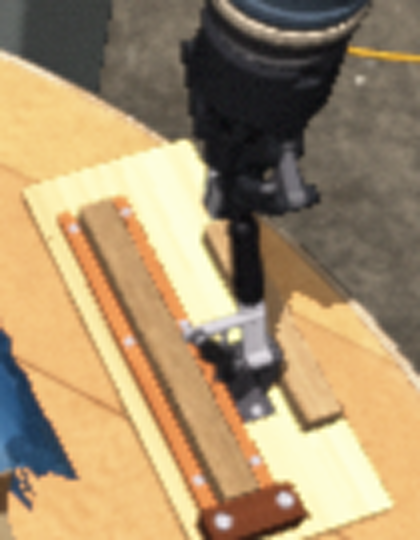

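The lever (grip at about (245,240)) is rising against the fingers with about 4 N. Continuing over centre.

Request:
{"fn": "move_arm", "kwargs": {
  "moves": [
    [-1, 0, 0.2, -0.12, 0],
    [-1, 0, 0.2, -0.1, 0],
    [-1, 0, 0.2, -0.08, 0],
    [-1, 0, 0.2, 0, 0],
    [-1, 0, 0.2, 0, 0],
    [-1, 0, 0.2, 0.05, 0],
    [-1, 0, 0.2, 0.1, 0],
    [-1, 0, 0.2, 0.1, 0],
    [-1, 0, 0.2, 0.1, 0],
    [-1, 0, 0.2, 0, 0],
    [-1, 0, 0, 0, 0],
    [-1, 0, 0, 0, 0]
  ]
}}

```text
time_s: 9.88
eef_pos: [0.4689, 0.4754, 0.1255]
eef_rot: [0.333, 0.943, -0.0, -0.0]
contact_force: [-0.2, 0.2, -0.3]
finger_gap: 0.0003
gripper_force: 0.0
```

Run:
```python
from h import *
tool()
T=env.snapshot("side");cv2.imwrite("pics/s5.png",cv2.resize(T[135:270,275:380,::-1],None,fx=4,fy=4,interpolation=2))
```

```text
t 9.88 jig [0.1001 0.0373 0.1255] xyaw 141.15 want 141.4 gap 0.0003027735057528153 F [-0.2  0.2 -0.3] tips 0.008 q [0.79 0.53 0.15 1.19 0.   1.47]
```

View pics/s5.png

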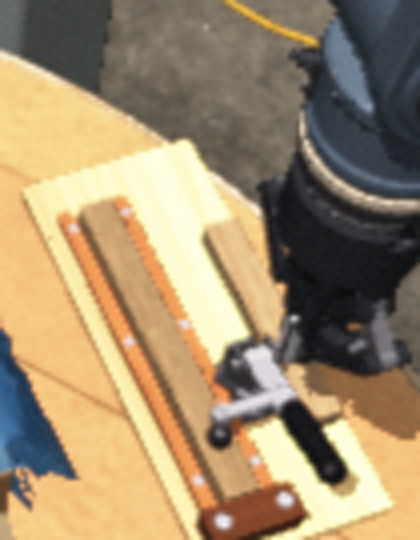

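The lever has snapped over, with its grip at (320,455) and the foot on the stick. I'll retreat upward and check the numbers.

Request:
{"fn": "move_arm", "kwargs": {
  "moves": [
    [-1, 0, -0.3, -0.8, 0],
    [-1, 0, -0.8, -1, 0],
    [-1, 0, -1, -0.5, 0],
    [-1, 0, -1, 0, 0],
    [-1, 0, -1, 0, 0],
    [-1, 0, 0, 0, 0],
    [-1, 0, 0, 0, 0]
  ]
}}

```text
time_s: 10.8
eef_pos: [0.3413, 0.3169, 0.2399]
eef_rot: [0.333, 0.943, 0.001, 0.0]
contact_force: [0.4, 0.6, 0.0]
finger_gap: 0.0001
gripper_force: 0.0
```

Run:
```python
from h import *
tool()
S=env.snapshot("side");T=env.snapshot("top");cs=env.camera_info("side");ct=env.camera_info("top")
def rows(I,ci,x0,y0,w,h,k):
    v=cv2.resize(I[y0:y0+h,x0:x0+w,::-1],None,fx=k,fy=k,interpolation=2)
    for a in (2.2,2.35):
        t=a-np.radians(50)
        p=[.07+.097*np.sin(t),.038,.055+.097*np.cos(t)]
        for q,col in((p,(255,0,255)),([.14,-.0115,.034],(255,255,0)),([.14,.0115,.034],(255,255,0)),([-.08,-.0115,.034],(0,255,0)),([-.08,.0115,.034],(0,255,0))):
            u=(proj(ci,j2w(J,[q]))[0]-[x0,y0]+.4)*k
            cv2.drawMarker(v,tuple(int(i) for i in u),col,0,8,1)
    return v
a=rows(S,cs,275,165,105,115,4);b=rows(T,ct,140,165,95,115,4)
cv2.imwrite("pics/f.png",np.hstack([a,b]))
```

```text
t 10.8 jig [-0.1034  0.0381  0.2399] xyaw 141.15 want 141.4 gap 9.684397100331261e-05 F [0.4 0.6 0. ] tips 0.008 q [ 0.75  0.13 -0.14  1.29  0.    1.43]
```

View pics/f.png

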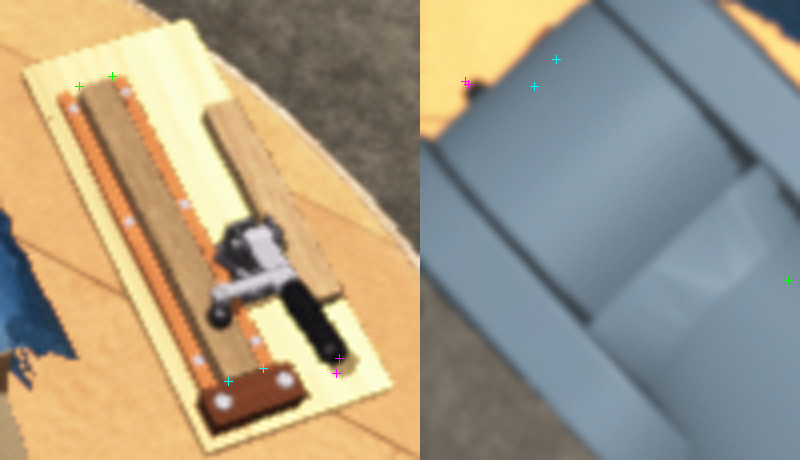

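The final view shows the stick's far end at the stop (245,375) with no gap, and its near end on the predicted marks at (96,82). The lever tip is at the closed marks (337,358), and the short strip hasn't moved.

```bash
python3 -c "
from cell import env
print(env.close_job())"
```

```text
the job is handed in; nothing more can be done
None
```

The stick is home against the stop, the lever has snapped over and clamped it, and the job was handed in at about 11 s with the arm clear and the short strip where it was.

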